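# Unlatch the storage case and stack its refill carton

## Task

Swing the orange latch lever on the front of the blue case down clear of the lid, then lift the lid by its black bar and open it as far as it goes. Take the small brown carton out of the case and stack it squarely on the matching carton lying on the worktop, long side along long side and edges in line, without shifting that one. Leave the case open, and leave the glass, mug and orange jug as they stand.

Things in the scene. Friction and masses are not known exactly. Their poses are not given: they have to be found in the camera images.
- case_center (a point): centre of the underside of the fixed blue case (body 180 deep along its x, 200 wide along its y, 50 high, 6 mm walls and floor, open top; closed with its lid it is 86 high). Its x axis points from the latch front to the hinge at the back, y to the left, z up
- latch (a joint): angle of the orange latch lever: about 0 upright and locking the lid (its steel nose sits over a ledge on the lid front), grows as the top of the lever is pulled away from the lid and down, stop at 1.4; from 0.7 it is clear of the lid. Light friction: it stays where it is left
- latch_tip (a point): middle of the top end of the latch lever. The lever is a plate 36 wide and 80 long, 6 thick, 60 mm left of the case's middle, standing 9 mm off the lid front; when upright its top end stands 38 mm above the lid's top, so that a finger can go down behind it. The point's z points along the lever away from the pivot
- latch_pivot (a point): the latch's pivot axis (its y), 10 mm in front of the case front, 45 mm above the worktop, 79 mm below the upright lever's top
- lid (a joint): lid angle: 0 closed, 1.05 fully open at its stop, where it leans forward over the case; a stiff hinge, it stays where it is left
- lid_bar (a point): middle of the lid's black round pull bar (12 mm thick, 90 long along the case's y, held at both ends, 36 mm in front of the lid's front, clear space 30 mm behind it), 30 mm right of the case's middle, 70 mm above the worktop when closed
- lid_hinge (a point): middle of the lid's hinge axis (y) at the case's rear rim, 50 mm above the worktop; the bar is 216 mm in front of it and 20 mm above it when closed
- carton_in_mid (a point): centre of the small brown carton that starts in the case, lying on its side: 125 long (the point's z axis, level, along the case's depth), 54 wide (its y axis, level), 71 high (its x axis, pointing down)
- carton_pile_mid (a point): centre of the matching carton lying the same way on the worktop (125 long along its z, 54 wide along its y, 71 high); the other one goes on top, centre 71 mm higher
- carton_in: the carton that starts in the case, 0.16 kg; origin in the middle of one small end face
- carton_pile: the carton on the worktop; origin in the middle of one small end face
- tumbler: clear drinking glass, 81 wide, 91 high, bystander; origin under its middle
- mug_white: white mug, 116x85x93, bystander; origin under its middle
- milk_jug: small orange jug, 67x103x85, bystander; origin under its middle
There are look-alikes about, which are no part of the job. What is shaped like the carton_pile but green is not meant.

How it is judged:
By the outcome, as a careful person would: the job done as asked, in the order asked, and still so for the second after the job is handed in, with the robot touching nothing.
It also fails if it takes over 72 s, if anything falls off the work surface, if the arm or the gripper's body presses on something with over 40 N, if the wrist force passes 120 N, or if a joint passes its speed limit or range.

## Robot

A 6-joint arm with a two-finger parallel gripper is mounted at the origin on a cart in front of the work surface, level with it; the furniture and walls round the work are solid. World frame = base frame: x ahead of the robot, y to its left, z up, the work surface at z = 0. Lengths are in mm, angles in rad, forces in N, time in s.
With the tool pointing down it reaches from about 325 to 875 mm from the base axis. Payload 4.4 kg.
Tool frame: the origin (TCP) lies on the centre line of the jaws, within the pads' length; the fingertips stand ahead of it and the grasp point (between the pads) lies 6 mm ahead of it (ctrl.tcp_to_tips is the z of the fingertips in the tool frame, in mm); z points along the fingers, y is the line along which they close (so a half turn about z gives the same grasp; the last joint's range is limited). The gripper opens to 85 mm and grips with 20 to 120 N. Pads are 22 mm wide; open, the fingers measure 114 mm over their backs; the gripper's body (76 mm by 85 mm) begins 54 mm behind the grasp point. The pads swing forward as they close: fully open they stand 13 mm farther back than shut.
Start: joints at [1.079, 0.207, 1.542, -0, 1.393, -0.15], TCP at [192.74, 541.737, 220.082] pointing down, gripper open.
Joint ranges: [-2.73, 2.73], [-0.86, 2.22], [0.23, 2.46], [-1.11, 4.25], [0.08, 2.63], [-2.82, 2.82]. Speed limits (rad/s): [2.79, 2.79, 3.14, 3.14, 3.14, 3.14].

## Interface

Orientations are given as a 3x3 rotation matrix whose columns are the frame's x, y, z axes.
In Python, from plant import ctrl, sensors, optics gives the robot as it stands. Calls block until the motion is done:
- ctrl.move_ptp(position, orientation): joint-space move of the TCP to a pose.
- ctrl.move_l(position, rot=None, vel=150, threshold=None): straight line of the TCP; rot=None keeps the orientation; vel is the mean speed in mm/s. With threshold (N) it stops when the force on the tool has changed by that much, and returns True; else False.
- ctrl.set_joints(angles): joint-space move.
- ctrl.gripper_to(opening, force=None): finger opening in mm; force is the grip in N (None keeps the last); returns when the fingers have stopped.
- ctrl.hold(seconds).
- ctrl.solve_ik(position, orientation): joint angles nearest the present ones, or None.
- sensors.read_state(): the state.
- optics.grab_frame(name): name is "side" or "top" or "wrist"; returns (picture, depth): 384x512x3 uint8, red, green, blue; 384x512 float32, mm along the optical axis (not along the pixel's ray), 0 where there is no reading.
- optics.camera_params(name): a dict with "mtx" (3x3 intrinsics, pixels), "k1" (the pictures are not rectified: a ray, as slopes to the right and down, at radius r is drawn at 1 + k1 r^2 times it, then the intrinsics apply), "R" (3x3) and "t" (3): a world point X has camera coordinates R X + t; the wrist camera has in their place "T_tool_cam" (4x4, takes a point from camera to tool coordinates, whose origin is the TCP and whose axes are the flange's). Camera axes: x right, y down, z forward; pixel columns grow to the right and rows downward; lengths in mm; the calibration is good to about 2 mm. A picture is of the moment at which its call begins: read the wrist's pose just before it. camera_params takes no time and is no camera call.
A pose or a line that the arm cannot do raises ctrl.MotionError and nothing moves.
- ctrl.finish_job(): hands the job in; it is judged then, once.
The state is a dict: "t": time; "q": joint angles; "qvel": joint speeds; "tau": joint torques, N m; "eef_pos": TCP position; "eef_rot": TCP orientation; "force": force on the tool from outside, world axes, zero at the start; "wrist_torque": the same for the moment, N m; "grip_width": finger opening in mm; "grasp_force": force on a finger pad.
Only numpy, scipy, OpenCV 4.12 (cv2) and the standard library are available. Lean on these libraries where they do the work, as an engineer would, in place of code of your own. Each camera call takes 0.05 s, during which the arm holds its last target. There are 200 camera calls.

## Working session

There is one attempt and no reset: what is moved stays moved. The work goes in short steps, each a Python script; the robot and the scene stay as the last script left them, time stands still between calls to the robot, and variables do not carry over. Pictures are saved under pics/ and viewed, at most 10 in all, crops included, and the job is handed in when it is done.

```bash
ls; mkdir -p pics; cat > h.py <<'E'
import numpy as np, cv2
from plant import ctrl, sensors, optics
def cam(name, st=None):
    p=optics.camera_params(name); 
    if name=='wrist':
        T=np.array(p['T_tool_cam']); st=st or sensors.read_state()
        Rw=np.array(st['eef_rot'])@T[:3,:3]; o=np.array(st['eef_rot'])@T[:3,3]+np.array(st['eef_pos'])
        R=Rw.T; t=-R@o
    else: R=np.array(p['R']); t=np.array(p['t'])
    return np.array(p['mtx']),p['k1'],R,t
def undist(c,uv):
    K,k1,R,t=c; uv=np.atleast_2d(np.array(uv,float))
    return cv2.undistortPoints(uv[:,None],K,np.array([k1,0,0,0.]))[:,0]
def ray(c,uv):
    n=undist(c,uv); d=np.c_[n,np.ones(len(n))]@c[2]
    return -c[2].T@c[3], d
def onplane(c,uv,z):
    o,d=ray(c,uv); s=(z-o[2])/d[:,2]; return o+s[:,None]*d
def withdepth(c,uv,D):
    o,d=ray(c,uv); uv=np.atleast_2d(uv).astype(int); return o+D[uv[:,1],uv[:,0]][:,None]*d
def proj(c,X):
    K,k1,R,t=c; return cv2.projectPoints(np.atleast_2d(np.array(X,float)),cv2.Rodrigues(R)[0],t,K,np.array([k1,0,0,0.]))[0][:,0]
E
python3 - <<'E'
from h import *
for n in('side','top'):
    I,D=optics.grab_frame(n); cv2.imwrite(f'pics/{n}0.png',I[...,::-1]); np.savez(f'pics/{n}0.npz',I=I,D=D)
    c=cam(n); print(n,c[0].diagonal(),c[1],-c[2].T@c[3],c[2][2], (D>0).mean())
a=cv2.imread('pics/top0.png'); cv2.imwrite('pics/top0b.png',cv2.resize(a,(800,600),interpolation=cv2.INTER_CUBIC))
a=cv2.imread('pics/side0.png'); cv2.imwrite('pics/side0b.png',cv2.resize(a,(800,600),interpolation=cv2.INTER_CUBIC))
E
```

```text
pics
side [471.29050692 471.29050692   1.        ] -0.16482107244689065 [  550.43456579 -1320.06146385  1039.82939934] [ 0.00889488  0.81469916 -0.57981562] 0.9877827962239584
top [486.66508573 486.66508573   1.        ] 0.061196885246179514 [ 330.09390685   15.03620192 1459.10818824] [ 0.18048059  0.00520429 -0.98356478] 0.9958750406901041
```

View pics/top0b.png

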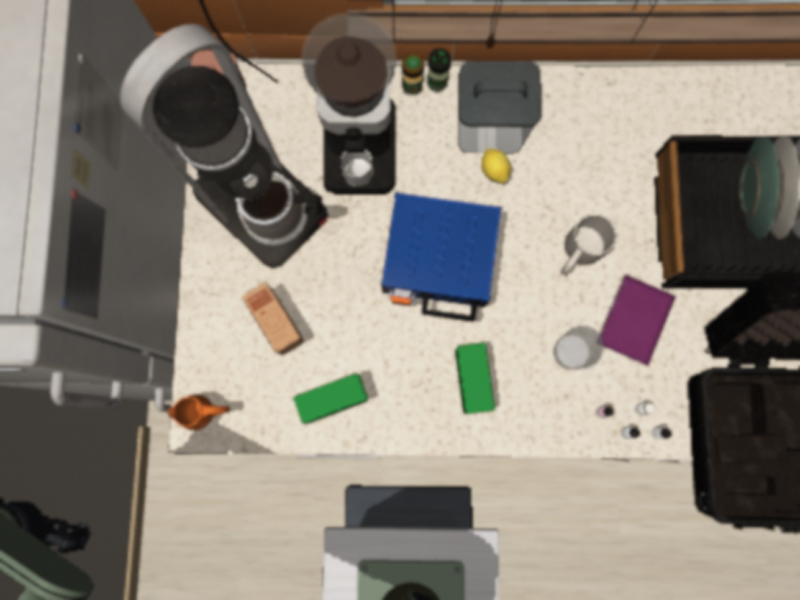

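View pics/side0b.png

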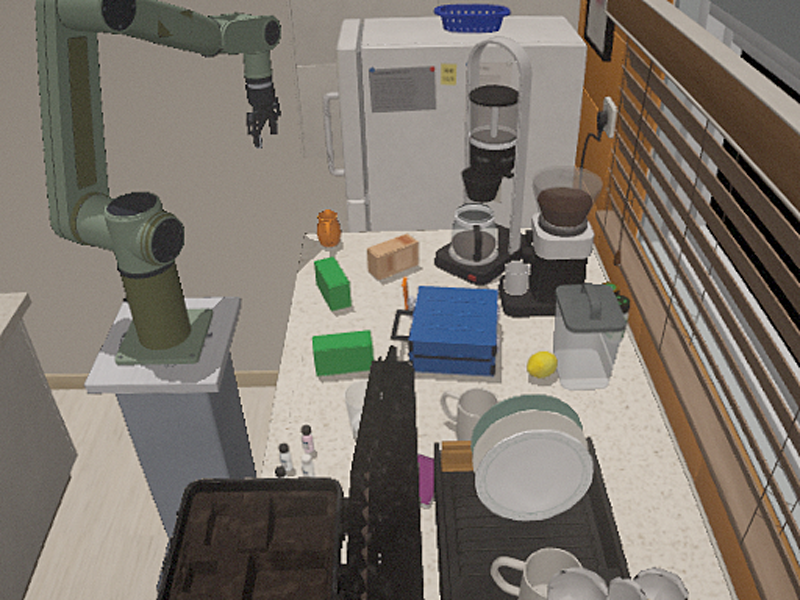

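The top view (800x600 scale) shows the blue case at (443,248), its orange latch at (401,297) and its black bar at (450,307). The look-alikes for the pile carton are brown (272,318), green (331,398) and green (475,377). The brown one fits, because green is ruled out. The jug is at (195,410), the glass at (573,350) and the mug at (588,240).

```bash
cat >> h.py <<'E'
def mask(I,lo,hi):
    m=cv2.inRange(cv2.cvtColor(I,cv2.COLOR_RGB2HSV),lo,hi); return m
def big(m):
    n,l,s,c=cv2.connectedComponentsWithStats(m); i=1+np.argmax(s[1:,4]); return (l==i),s[i],c[i]
E
python3 - <<'E'
from h import *
z=np.load('pics/top0.npz'); I,D=z['I'],z['D']; c=cam('top')
ori=(slice(100,250),slice(150,340))
def roi(m,x0,x1,y0,y1):
    o=np.zeros_like(m); o[y0:y1,x0:x1]=m[y0:y1,x0:x1]; return o
for name,m in dict(blue=roi(mask(I,(105,120,40),(125,255,255)),230,340,110,210),brown=roi(mask(I,(5,60,60),(20,200,255)),145,200,170,235)).items():
    b,s,ce=big(m); v,u=np.nonzero(b); P=withdepth(c,np.c_[u,v],D)
    print(name,s,ce,'z pct',np.percentile(P[:,2],[5,25,50,75,95]))
    zt=np.percentile(P[:,2],60); t=P[abs(P[:,2]-zt)<8]
    r=cv2.minAreaRect(t[:,:2].astype(np.float32)); print(r,cv2.boxPoints(r).round())
m=roi(mask(I,(3,150,120),(15,255,255)),245,275,180,200); b,s,ce=big(m); v,u=np.nonzero(b); print('latch',s,ce,withdepth(c,np.c_[u,v],D).mean(0))
b,s,ce=big(roi(mask(I,(0,0,0),(180,255,60)),262,312,188,206)); v,u=np.nonzero(b);P=withdepth(c,np.c_[u,v],D);print('bar',s,ce,np.median(P,0))
for n,uv in dict(glass=(573,350),mug=(588,240),jug=(195,410)).items(): print(n,withdepth(c,np.array([uv])*.64,D))
print(optics.camera_params('wrist'), ctrl.tcp_to_tips); s=sensors.read_state(); print(s['t'],s['eef_rot'])
E
```

```text
blue [ 245  124   75   70 4096] [282.50390625 158.54345703] z pct [80.62516871 84.0048384  86.04606472 88.10568483 91.10791467]
((659.8178100585938, -52.24390411376953), (195.21067810058594, 179.16709899902344), 82.14051055908203) [[ 558. -137.]
 [ 735. -161.]
 [ 762.   32.]
 [ 584.   57.]]
brown [155 181  39  46 917] [174.07742639 203.47982552] z pct [35.95504151 68.76616953 71.33066078 73.61850042 76.33183698]
((528.6856079101562, 261.23260498046875), (126.36946105957031, 54.248313903808594), 33.636783599853516) [[461. 249.]
 [491. 204.]
 [596. 274.]
 [566. 319.]]
latch [251 190  11   5  37] [256.05405405 191.83783784] [553.36011053  22.38446622 115.83667752]
bar [267 188  45  17 206] [288.82524272 195.23300971] [558.93574779 -74.46248689  73.19675758]
glass [[ 477.71153361 -306.94016372    8.76826114]]
mug [[ 693.9688579  -343.3255041     5.64733473]]
jug [[358.11107725 406.14485396   4.6868293 ]]
{'mtx': array([[319.11826445,   0.        , 254.11114157],
       [  0.        , 319.11826445, 182.76292974],
       [  0.        ,   0.        ,   1.        ]]), 'k1': -0.05349879545100013, 'T_tool_cam': array([[ 1.75060314e-04, -9.56960060e-01, -2.90219593e-01,
         7.46667182e+01],
       [ 9.99999966e-01,  1.11616871e-04,  2.35157867e-04,
         3.52692116e-01],
       [-1.92643284e-04, -2.90219624e-01,  9.56960048e-01,
        -1.52779425e+02],
       [ 0.00000000e+00,  0.00000000e+00,  0.00000000e+00,
         1.00000000e+00]])} 25.0
0.1 [[-9.42149413e-01  3.35191642e-01 -1.02300240e-03]
 [ 3.35193053e-01  9.42147489e-01 -1.93028270e-03]
 [ 3.16804515e-04 -2.16151801e-03 -9.99997614e-01]]
```

```bash
cat >> h.py <<'E'
def Rdown(yaw):  # tool x = -(cos,sin), y = left, z down
    c,s=np.cos(yaw),np.sin(yaw); return np.array([[-c,-s,0],[-s,c,0],[0,0,-1.]])
def shot(name,f):
    st=sensors.read_state(); I,D=optics.grab_frame(name); np.savez(f'pics/{f}.npz',I=I,D=D,pos=st['eef_pos'],rot=st['eef_rot']); cv2.imwrite(f'pics/{f}.png',I[...,::-1]); return I,D
def load(f):
    z=np.load(f'pics/{f}.npz'); return z['I'],z['D'],cam('wrist',dict(eef_pos=z['pos'],eef_rot=z['rot']))
E
python3 - <<'E'
from h import *
a=-.137
for f,p,y in(('p1',(430,290,280),.5),('p2',(460,200,280),.5),('c1',(510,20,280),a),('c2',(500,-90,280),a)):
    ctrl.move_ptp(p,Rdown(y)); shot('wrist',f); print(sensors.read_state()['t'])
ims=[cv2.imread(f'pics/{f}.png') for f in('p1','p2','c1','c2')]
cv2.imwrite('pics/quad.png',cv2.resize(np.vstack([np.hstack(ims[:2]),np.hstack(ims[2:])]),(800,600),interpolation=cv2.INTER_AREA))
E
```

```text
1.4917
2.0083
2.8333
3.4
```

View pics/quad.png

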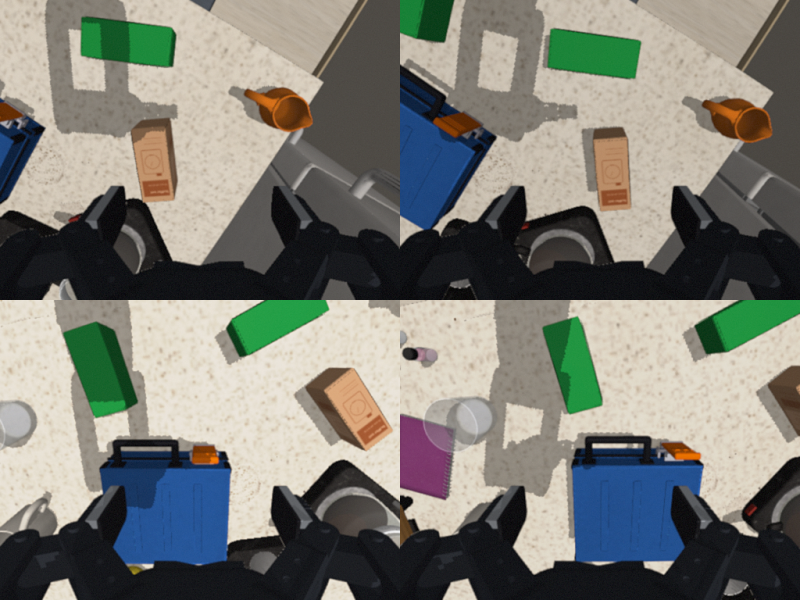

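The four wrist views show the brown carton lying flat at (155,160) and (612,170) in panels 1 and 2. It is the only brown look-alike, and the two green boxes are not meant. In panel 3 the case has its bar at (146,446) and the orange latch at (205,455). Next I'll measure them.

```bash
python3 - <<'E'
from h import *
def topface(f,lo,hi,z0,tol,win=None):
    I,D,c=load(f); m=mask(I,lo,hi)
    if win: w=np.zeros_like(m); w[win[2]:win[3],win[0]:win[1]]=255; m&=w
    b,s,_=big(m); v,u=np.nonzero(b); uv=np.c_[u,v]; P=withdepth(c,uv,D)
    k=abs(P[:,2]-z0)<tol; return c,uv[k],P[k]
pr=[]
for f,w in(('p1',(160,240,140,270)),('p2',(240,310,150,280)),('c1',(380,512,80,200))):
    c,uv,P=topface(f,(4,50,70),(22,220,255),71,7,w); z=np.median(P[:,2])
    r=cv2.minAreaRect(onplane(c,uv,z)[:,:2].astype(np.float32)); print(f,len(uv),z,r)
    ce=np.r_[r[0],z]; o=-c[2].T@c[3]; pr.append((o,(ce-o)/np.linalg.norm(ce-o)))
def tri(pr):
    A=sum(np.eye(3)-np.outer(d,d) for o,d in pr); b=sum((np.eye(3)-np.outer(d,d))@o for o,d in pr); return np.linalg.solve(A,b)
print('tri top centre',tri(pr),tri(pr[:2]))
X=np.array([.9906,-.1367]);Y=np.array([.1367,.9906])
for f in('c1','c2'):
    c,uv,P=topface(f,(105,100,30),(128,255,255),86,6); z=np.median(P[:,2]);Q=onplane(c,uv,z)[:,:2]
    r=cv2.minAreaRect(Q.astype(np.float32)); print(f,'lid',z,r); print(cv2.boxPoints(r).round(1))
    a=Q@X; b=Q@Y
    # front edge fit: min a per b bin
    bb=np.arange(-120,60,4.); fe=np.array([(q,np.percentile(a[abs(b-q)<2],1)) for q in bb if (abs(b-q)<2).sum()>20]); 
    print('front fit',np.polyfit(fe[:,0],fe[:,1],1) , np.median(fe[:,1]), 'b range',np.percentile(b[a<np.median(fe[:,1])+50],[.3,99.7]))
    I,D,_=load(f)
    m=mask(I,(4,150,60),(20,255,255)); m[:150]=0; m[:, :220]=0; m[220:]=0
    b_,s,ce=big(m); v,u=np.nonzero(b_); P=withdepth(c,np.c_[u,v],D); L=np.c_[P[:,:2]@X,P[:,:2]@Y,P[:,2]]
    print('latch px',s,ce); print(np.percentile(L,[2,10,50,90,98],axis=0).round(1)); t=L[L[:,2]>118]; print('top',t.mean(0),len(t))
    m=mask(I,(0,0,0),(180,255,70)); m[:170]=0; m[205:]=0; m[:,:120]=0;m[:,350:]=0
    v,u=np.nonzero(m); P=withdepth(c,np.c_[u,v],D); L=np.c_[P[:,:2]@X,P[:,:2]@Y,P[:,2]];L=L[(L[:,2]>60)&(L[:,2]<80)&(L[:,0]<558)&(L[:,0]>500)]
    print('bar',len(L)); print(np.percentile(L,[2,10,50,90,98],axis=0).round(1))
E
```

```text
p1 4192 70.70378099237922 ((526.4637451171875, 263.9138488769531), (126.24271392822266, 54.787391662597656), 33.25651168823242)
p2 3916 70.72396915592583 ((526.8740844726562, 262.3945617675781), (126.87399291992188, 52.661800384521484), 33.294525146484375)
c1 4740 70.75869340845665 ((527.9942626953125, 260.9456787109375), (127.4242172241211, 55.47145080566406), 33.43183898925781)
tri top centre [528.9788118  264.01210815  65.50676533] [529.13996627 264.05017969  64.65038459]
c1 lid 85.13824380831844 ((660.3218383789062, -49.47235870361328), (197.3116912841797, 181.38182067871094), 82.70751953125)
[[ 557.8 -135.8]
 [ 737.8 -158.8]
 [ 762.8   36.9]
 [ 582.9   59.9]]
front fit [2.56185551e-03 5.73175110e+02] 573.033893476486 b range [-57.31780027 138.42090083]
latch px [246 187  35  23 677] [261.85524372 198.19350074]
[[541.1  84.   53.8]
 [542.4  86.8  63.4]
 [545.9 100.2 107.5]
 [548.  113.9 122.1]
 [549.6 116.8 122.9]]
top [544.58034756 100.49841806 122.49676715] 302
bar 975
[[532.3 -37.6  70.8]
 [533.2 -32.9  72.1]
 [538.2  11.7  74.1]
 [551.8  56.   75.4]
 [556.6  60.   76.1]]
c2 lid 85.1198636895362 ((660.34716796875, -51.070899963378906), (197.93966674804688, 181.29681396484375), 82.11656951904297)
[[ 557.  -136.7]
 [ 736.6 -161.5]
 [ 763.7   34.5]
 [ 584.1   59.4]]
front fit [-7.09897006e-03  5.73292611e+02] 572.9562946876322 b range [-58.28447644 137.96838172]
latch px [335 183  50  22 696] [359.90373563 193.69683908]
[[541.3  81.9  54.9]
 [542.6  83.2  64.8]
 [546.1  97.1 107.8]
 [548.4 111.3 122.3]
 [550.7 114.9 123.1]]
top [544.65771027  98.60370724 123.52312443] 311
bar 943
[[532.1 -38.3  70.5]
 [533.  -34.5  72. ]
 [538.1  11.1  74. ]
 [551.5  54.   75.3]
 [556.6  58.7  76.1]]
```

```bash
python3 - <<'E'
from h import *
X=np.array([.9906,-.1367]);Y=np.array([.1367,.9906])
for f in('c1','c2'):
    I,D,c=load(f)
    m=mask(I,(4,150,60),(20,255,255)); m[:150]=0; m[:, :220]=0; m[220:]=0
    b_,s,ce=big(m); v,u=np.nonzero(b_); P=withdepth(c,np.c_[u,v],D); L=np.c_[P[:,:2]@X,P[:,:2]@Y,P[:,2]]
    for z in range(50,126,8):
        k=abs(L[:,2]-z)<4
        if k.sum()>3: print(z,k.sum(),np.percentile(L[k,0],[2,50,98]).round(1))
I,_,_=load('c1'); a=cv2.resize(I[165:235,170:330],(800,350),interpolation=cv2.INTER_CUBIC)
J,_,_=load('c2'); b=cv2.resize(J[160:210,250:410],(800,250),interpolation=cv2.INTER_CUBIC)
cv2.imwrite('pics/lat.png',np.vstack([a,b])[...,::-1])
E
```

```text
50 15 [547.8 548.  564.9]
58 38 [547.  547.6 548.2]
66 58 [546.8 547.1 573.6]
74 53 [546.3 546.8 547.2]
82 46 [546.  546.2 546.7]
90 20 [544.9 545.9 546.2]
98 71 [543.5 544.3 545.8]
106 72 [542.9 543.8 544.8]
122 301 [541.  544.8 549.6]
50 6 [548.1 548.3 549.7]
58 51 [547.3 547.7 550.4]
66 42 [546.8 547.2 550. ]
74 48 [546.3 546.7 548.6]
82 61 [545.8 546.4 549.1]
90 36 [545.5 546.1 548.9]
98 57 [543.8 544.6 548.3]
106 76 [543.1 543.8 546.8]
114 8 [544.7 545.4 547.3]
122 309 [541.1 545.2 551. ]
```

View pics/lat.png

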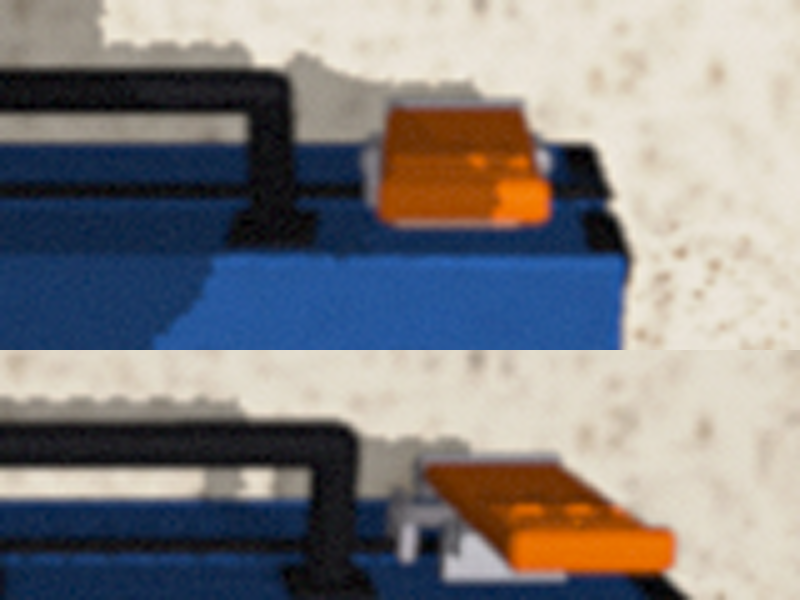

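The crop confirms an upright orange lever at (465,160) in front of the lid's left end, with free space behind its top. The black bar to its left stands clear of it. Now I'll swing the latch.

```bash
cat >> h.py <<'E'
YAW=-.138; Xc=np.array([np.cos(YAW),np.sin(YAW),0]); Yc=np.array([-np.sin(YAW),np.cos(YAW),0])
def W(a,b,z): return a*Xc+b*Yc+np.array([0,0,z])
E
python3 - <<'E'
from h import *
R=Rdown(YAW); ctrl.gripper_to(0)
b=99.5
ctrl.move_ptp(W(574,b,190),R); print(ctrl.move_l(W(574,b,131),vel=120,threshold=15))
for th in(.15,.4,.65,.9,1.15,1.35,1.45):
    p=W(564-60*np.sin(th)+11,b,45+60*np.cos(th)+25)
    h=ctrl.move_l(p,vel=120,threshold=30); s=sensors.read_state(); print(th,h,np.array(s['force']).round(1))
    if h: break
p=np.array(s['eef_pos']); ctrl.move_l(p+[0,0,100]-15*Xc*0,vel=200)
ctrl.gripper_to(30)
I,D=shot('wrist','l1'); print(sensors.read_state()['t'])
E
```

```text
False
0.15 False [-0.6  0.5  1. ]
0.4 False [0. 0. 0.]
0.65 False [-0.3  0.1  1.1]
0.9 False [-5.7 -0.5  9.3]
1.15 True [-9.7  1.1 16.5]
7.9
```

View pics/l1.png

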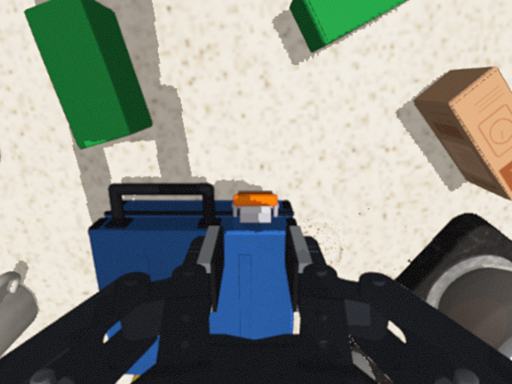

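The lever is still visible at (255,200), seen end-on. I'll measure how far it swung.

```bash
python3 - <<'E'
from h import *
I,D,c=load('l1')
s=np.load('pics/l1.npz'); print(s['pos']@np.array([Xc,Yc]).T, s['pos'])
hsv=mask(I,(4,150,60),(20,255,255)); hsv[:170]=0;hsv[230:]=0;hsv[:,:200]=0;hsv[:,320:]=0
v,u=np.nonzero(hsv);P=withdepth(c,np.c_[u,v],D);L=np.c_[P@Xc,P@Yc,P[:,2]]
print(len(u),np.percentile(L,[2,25,50,75,98],axis=0).round(1))
# grey below
for uv in((255,205),(255,212),(255,217),(240,214),(255,222),(280,235)):
    P=withdepth(c,np.array([uv]),D)[0]; print(uv,I[uv[1],uv[0]],(P@Xc).round(1),(P@Yc).round(1),P[2].round(1))
E
```

```text
[519.38666165  99.45290544] [528.12988639  27.05933856 204.40224701]
569 [[527.4  83.9  61. ]
 [529.5  91.9 115.9]
 [531.9 100.  117. ]
 [534.4 108.7 117.7]
 [543.8 117.1 118.8]]
(255, 205) [151  77  40] 535.9 100.7 117.8
(255, 212) [143 141 147] 560.5 100.8 71.7
(255, 217) [133 131 137] 568.8 100.8 64.3
(240, 214) [109 106 111] 572.1 85.3 48.6
(255, 222) [ 92  95 109] 573.2 100.8 66.7
(280, 235) [ 43  96 168] 578.9 124.4 83.8
```

```bash
python3 - <<'E'
from h import *
R=Rdown(YAW); b=99.5
def tip(f):
    I,D=shot('wrist',f); I,D,c=load(f)
    m=mask(I,(4,150,50),(20,255,255)); v,u=np.nonzero(m);P=withdepth(c,np.c_[u,v],D);L=np.c_[P@Xc,P@Yc,P[:,2]]
    k=(abs(L[:,1]-100)<25)&(L[:,0]>460)&(L[:,0]<580)&(L[:,2]>30); L=L[k]
    if len(L)<10: print('few',len(L)); return
    print('  lever n',len(L),np.percentile(L,[5,50,95],axis=0)[:,[0,2]].round(0).tolist())
ctrl.gripper_to(0); ctrl.move_l(W(574,b,175)); ctrl.move_l(W(574,b,121),vel=120,threshold=15); tip('s0')
for i,th in enumerate((.3,.5,.7,.9)):
    p=W(564-60*np.sin(th)+11,b,45+60*np.cos(th)+25-4)
    h=ctrl.move_l(p,vel=80,threshold=30); s=sensors.read_state(); e=np.array(s['eef_pos']);print(th,h,np.array(s['force']).round(1),(e@Xc).round(1),e[2].round(1),s['grip_width']); tip(f's{i+1}')
    if h: break
print(s['t'])
E
python3 - <<'E'
import cv2,numpy as np
cv2.imwrite('pics/sq.png',np.vstack([np.hstack([cv2.imread(f'pics/s{i}.png')[100:384,100:420] for i in p]) for p in((1,2),(3,4))])[:600])
E
```

```text
lever n 1236 [[528.0, 116.0], [532.0, 117.0], [536.0, 119.0]]
0.3 False [-0.8  0.5  0.4] 557.6 124.1 -0.1655129449544591
  lever n 1133 [[528.0, 115.0], [532.0, 117.0], [536.0, 119.0]]
0.5 False [ 0.5 -0.   0.9] 545.9 118.3 -0.12636151613409213
  lever n 1492 [[528.0, 62.0], [532.0, 117.0], [543.0, 118.0]]
0.7 False [ 0.5  0.2 -0.4] 535.9 111.5 0.1589489357649292
  lever n 1354 [[527.0, 57.0], [532.0, 115.0], [545.0, 119.0]]
0.9 False [-6.4  0.5 10.2] 526.7 104.6 0.29331139163317316
  lever n 521 [[519.0, 87.0], [522.0, 113.0], [530.0, 122.0]]
10.925
```

View pics/sq.png

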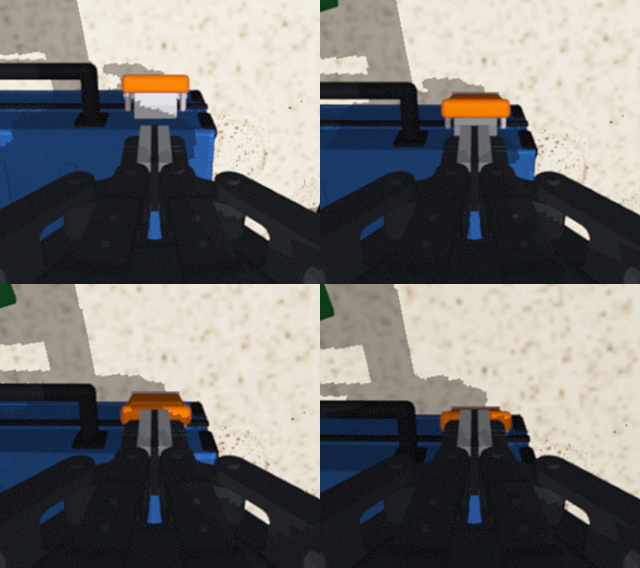

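```bash
python3 - <<'E'
from h import *
for f in('s0','s1','s4'):
    I,D,c=load(f); z=np.load(f'pics/{f}.npz'); pos,rot=z['pos'],z['rot']
    v,u=np.mgrid[190:340:3,225:290:2]; uv=np.c_[u.ravel(),v.ravel()]
    P=withdepth(c,uv,D); L=(P-pos)@rot; k=(abs(L[:,1])<14)&(L[:,2]>-20)&(abs(L[:,0])<20); L=L[k]
    print(f,len(L)); 
    if len(L): print(np.percentile(L,[1,10,50,90,99],axis=0).round(1)); print(L[np.argsort(-L[:,2])[:5]].round(1))
    for uu in (255,):
      for vv in range(180,260,8): p=withdepth(c,np.array([[uu-8,vv]]),D)[0]; print(vv,I[vv,uu-8],((p-pos)@rot).round(1),(p@Xc).round(0),p[2].round(0))
E
```

```text
s0 321
[[-16.3 -13.2 -19.6]
 [-10.1 -10.9 -16.3]
 [  0.3  -0.2  37.3]
 [  7.7  11.4  56.7]
 [ 12.   13.9  57.5]]
[[  5.4 -11.3  57.8]
 [  3.2  -7.2  57.8]
 [  3.3  -1.6  57.8]
 [  1.1  -5.8  57.5]
 [  5.6  -4.4  57.5]]
180 [228 229 232] [15.2 -4.2 49.2] 559.0 72.0
188 [217 213 220] [ 7.3 -4.4 56.5] 567.0 65.0
196 [212 208 217] [ 1.3 -4.4 57. ] 573.0 65.0
204 [23 49 85] [ 0.3 -4.1 44. ] 574.0 78.0
212 [ 37  81 139] [-2.5 -4.  37. ] 577.0 85.0
220 [ 25  59 107] [-7.3 -4.  35.2] 581.0 86.0
228 [108 109 113] [ 11.5  -2.8 -17.2] 563.0 139.0
236 [106 109 110] [ 11.9  -2.6 -26.3] 562.0 148.0
244 [106 108 114] [ 11.9  -2.4 -33.6] 562.0 155.0
252 [ 97 100 103] [ 11.3  -2.3 -39.3] 563.0 161.0
s1 279
[[-17.6 -13.2 -19.6]
 [-16.1 -11.1 -16.5]
 [ -6.5   0.   52.8]
 [  8.1  11.3  59.7]
 [ 12.   13.6  60.5]]
[[-13.7  11.3  60.8]
 [-11.3   6.9  60.6]
 [-16.   -4.6  60.5]
 [ -9.    6.9  60.5]
 [ -8.9  -4.5  60.3]]
180 [248 135   0] [27.6 -3.2  6.9] 530.0 117.0
188 [248 132   0] [23.4 -3.2  6.5] 534.0 118.0
196 [225 225 230] [ 3.1 -4.3 52. ] 555.0 72.0
204 [225 224 229] [-2.6 -4.3 51.6] 560.0 73.0
212
[... 289 characters left out ...]
s4 153
[[-18.8 -13.9 -19.8]
 [-17.8 -10.8 -18.8]
 [  3.8   0.   -6.8]
 [ 11.6  11.9 106.5]
 [ 12.1  13.9 107.3]]
[[-10.8  -7.3 107.5]
 [-16.2  11.7 107.3]
 [-19.  -10.8 107.3]
 [-18.9   4.8 107. ]
 [-13.4  13.3 107. ]]
180 [221 210 190] [ -1.8  -5.5 107.2] 528.0 -3.0
188 [218 206 188] [ -8.7  -5.5 106.4] 535.0 -2.0
196 [228 220 205] [-15.5  -5.5 105.2] 542.0 -1.0
204 [152 144 132] [-22.8  -5.6 105.3] 549.0 -1.0
212 [139 129 118] [-30.4  -5.6 105.5] 557.0 -1.0
220 [148 141 127] [-38.1  -5.7 105.9] 564.0 -1.0
228 [92 95 99] [ 11.4  -2.8 -16.9] 515.0 122.0
236 [93 95 98] [ 11.5  -2.6 -25.5] 515.0 130.0
244 [91 95 98] [ 11.8  -2.4 -33.5] 515.0 138.0
252 [93 97 99] [ 11.8  -2.3 -40.3] 515.0 145.0
```

The contact evidence (finger pressing on top of the lever) and the wrist depth both suggest the fingertips end well short of tcp_to_tips. I'll check with a guarded touch on bare worktop.

```bash
python3 - <<'E'
from h import *
s=sensors.read_state(); e=np.array(s['eef_pos']); ctrl.move_l(e+[0,0,45],vel=200)
I,D=shot('wrist','u1')
ctrl.move_ptp(W(440,75,60),Rdown(YAW)); 
h=ctrl.move_l(W(440,75,-8),vel=60,threshold=6); s=sensors.read_state(); print(h,s['eef_pos'],np.array(s['force']).round(1),s['t'])
shot('wrist','u2'); I,D,c=load('u2'); z=np.load('pics/u2.npz')
for vv in range(190,250,6): p=withdepth(c,np.array([[247,vv]]),D)[0]; print(vv,I[vv,247],((p-z['pos'])@z['rot']).round(1),p.round(0))
print(s['q'])
E
```

```text
False [446.6371323   13.68831114  -7.61253278] [-0.   0.2 -0.3] 13.2667
190 [212 203 188] [26.5 -2.9 -6.3] [420.  14.  -1.]
196 [216 208 189] [23.8 -2.9 -7.3] [423.  14.  -0.]
202 [215 208 190] [20.3 -3.  -6.1] [426.  14.  -2.]
208 [213 206 189] [17.2 -3.  -6.4] [429.  13.  -1.]
214 [208 198 182] [14.3 -3.  -7. ] [432.  13.  -1.]
220 [209 199 185] [10.5 -3.  -5.6] [436.  12.  -2.]
226 [87 86 89] [ 12.   -2.8 -16. ] [434.  13.   8.]
232 [85 86 89] [ 11.5  -2.7 -21.5] [435.  13.  14.]
238 [84 87 89] [ 11.7  -2.6 -27.9] [435.  13.  20.]
244 [85 88 92] [ 11.   -2.5 -32. ] [435.  13.  24.]
[-1.63526525e-01  2.78497507e-01  2.01360066e+00  7.18558652e-05
  8.48477498e-01 -1.59630533e+00]
```

```bash
python3 - <<'E'
from h import *
h=ctrl.move_l(W(440,75,-26),vel=40,threshold=6); s=sensors.read_state(); print(h,s['eef_pos'],np.array(s['force']).round(1),s['t'])
ctrl.move_l(W(440,75,40),vel=200)
E
```

```text
True [447.31673575  13.58997372 -11.13123497] [-0.9  0.6  5.7] 13.575
```

Fingertips touch the worktop at TCP z = -11, so they really sit 11 mm behind the reported TCP rather than 25 mm ahead of it. I'll use that offset from here and redo the latch.

```bash
sed -i '$a TIP=-11.; GR=-30.  # measured: fingertips / grasp point z in tool frame (shut)' h.py; python3 - <<'E'
from h import *
R=Rdown(YAW); b=99.5
ctrl.move_ptp(W(576,b,130),R); print(ctrl.move_l(W(576,b,98+TIP),vel=120,threshold=12))
for th in(.4,.65,.9,1.15,1.35):
    p=W(564-60*np.sin(th)+11,b,45+60*np.cos(th)+TIP)
    h=ctrl.move_l(p,vel=120,threshold=30); s=sensors.read_state(); print(th,h,np.array(s['force']).round(1))
    if h: break
ctrl.move_l(np.array(s['eef_pos'])+[0,0,120],vel=250)
shot('wrist','l2'); I,D,c=load('l2')
m=mask(I,(4,150,50),(20,255,255)); v,u=np.nonzero(m);P=withdepth(c,np.c_[u,v],D);L=np.c_[P@Xc,P@Yc,P[:,2]]
k=(abs(L[:,1]-100)<25)&(L[:,0]>460)&(L[:,0]<580)&(L[:,2]>20); L=L[k]
print('lever n',len(L),np.percentile(L,[2,50,98],axis=0).round(0).tolist(),sensors.read_state()['t'])
E
```

```text
True
0.4 True [-2.4  0.3 -2.4]
lever n 1047 [[546.0, 84.0, 54.0], [548.0, 100.0, 110.0], [555.0, 117.0, 124.0]] 15.7583
```

```bash
python3 - <<'E'
from h import *
R=Rdown(YAW); b=99.5
s=sensors.read_state(); e=np.array(s['eef_pos']); print(e@Xc,e@Yc,e[2],s['force'])
ctrl.move_l(W(580,b,e[2]),vel=250); h=ctrl.move_l(W(580,b,99+TIP),vel=100,threshold=20); s=sensors.read_state(); print(h,s['eef_pos'][2],np.array(s['force']).round(1))
shot('wrist','l3'); cv2.imwrite('pics/l3.png',cv2.imread('pics/l3.png')[90:384,60:460])
if not h:
  for th in(.4,.65,.9,1.15,1.35):
    p=W(564-60*np.sin(th)+11,b,45+60*np.cos(th)+TIP)
    h=ctrl.move_l(p,vel=100,threshold=30); s=sensors.read_state(); print(th,h,np.array(s['force']).round(1))
    if h: break
  ctrl.move_l(np.array(s['eef_pos'])+[0,0,120],vel=250)
  shot('wrist','l4'); I,D,c=load('l4')
  m=mask(I,(4,150,50),(20,255,255)); v,u=np.nonzero(m);P=withdepth(c,np.c_[u,v],D);L=np.c_[P@Xc,P@Yc,P[:,2]]
  k=(abs(L[:,1]-100)<25)&(L[:,0]>460)&(L[:,0]<580)&(L[:,2]>20); L=L[k]
  print('lever n',len(L),np.percentile(L,[2,50,98],axis=0).round(0).tolist(),sensors.read_state()['t'])
E
```

```text
531.0875609763732 98.18654684211242 212.99022873678518 [-0.29783059 -0.4234011  -0.12136111]
False 88.89265533774457 [ 0.3  0.7 -0.7]
0.4 False [ 0.5 -1.5 -0.6]
0.65 False [0.8 0.2 0.5]
0.9 False [-0.1 -0.4 -0.2]
1.15 False [ 0.2  0.4 -0.1]
1.35 False [0.9 0.9 0.1]
lever n 2228 [[486.0, 84.0, 40.0], [509.0, 101.0, 57.0], [551.0, 117.0, 66.0]] 19.825
```

The lever is now down (tip at z ≈ 66, about 79 mm out from the pivot), so it is clear of the lid. Before gripping the bar I'll check the finger flare from the picture I already have.

```bash
python3 - <<'E'
from h import *
for f in('l1','c1','l4'):
    I,D,c=load(f); z=np.load(f'pics/{f}.npz'); pos,rot=z['pos'],z['rot']
    v,u=np.mgrid[150:384:2,0:512:2]; uv=np.c_[u.ravel(),v.ravel()]; P=withdepth(c,uv,D); L=(P-pos)@rot
    k=(D[uv[:,1],uv[:,0]]>0)&(L[:,2]<0)&(D[uv[:,1],uv[:,0]]<200); L=L[k]; print(f)
    for zz in range(-100,0,8):
        q=L[abs(L[:,2]-zz)<4]
        if len(q)>5: print(zz,len(q),'y',np.percentile(q[:,1],[1,99]).round(0),'inner',np.abs(q[:,1]).min().round(0),'x',np.percentile(q[:,0],[1,99]).round(0))
E
python3 - <<'E'
import sys; sys.path.insert(0,'.')
from h import *
for k in(1,-1):
  R=Rdown(YAW+k*np.pi/2)
  for p in (W(538,11,46),W(664,11,223)): print(k,p.round(0),ctrl.solve_ik(p,R))
E
```

```text
l1
-100 1483 y [-58.  60.] inner 0.0 x [10. 20.]
-92 2360 y [-59.  60.] inner 0.0 x [ 0. 18.]
-84 1944 y [-56.  57.] inner 0.0 x [-8. 18.]
-76 1047 y [-53.  54.] inner 13.0 x [-11.  18.]
-68 1670 y [-49.  50.] inner 15.0 x [-11.  13.]
-60 665 y [-46.  48.] inner 15.0 x [-9. 14.]
-52 311 y [-35.  37.] inner 14.0 x [-9. 14.]
-44 227 y [-25.  27.] inner 14.0 x [-10.  12.]
-36 192 y [-28.  29.] inner 14.0 x [-10.  12.]
-28 172 y [-28.  29.] inner 14.0 x [-10.  12.]
-20 128 y [-27.  28.] inner 14.0 x [-9. 12.]
-12 39 y [-20.  21.] inner 14.0 x [-10.  12.]
c1
-100 1485 y [-59.  60.] inner 0.0 x [ 8. 20.]
-92 2367 y [-63.  65.] inner 0.0 x [ 2. 18.]
-84 1616 y [-70.  71.] inner 0.0 x [-9. 18.]
-76 2186 y [-72.  73.] inner 33.0 x [-10.  14.]
-68 517 y [-68.  72.] inner 40.0 x [ 7. 15.]
-60 296 y [-50.  52.] inner 41.0 x [ 0. 13.]
-52 363 y [-55.  56.] inner 42.0 x [-9. 12.]
-44 319 y [-55.  56.] inner 41.0 x [-10.  12.]
-36 266 y [-55.  56.] inner 42.0 x [-10.  12.]
-28 167 y [-53.  53.] inner 42.0 x [-10.  12.]
-20 10 y [-43.  44.] inner 42.0 x [-1.  4.]
l4
-100 1792 y [-57.  59.] inner 0.0 x [ 8. 20.]
-92 2296 y [-57.  58.] inner 0.0 x [ 5. 18.]
-84 2194 y [-51.  52.] inner 0.0 x [-6. 18.]
-76 1164 y [-46.  46.] inner 3.0 x [-8. 18.]
-68 1397 y [-38.  40.] inner 2.0 x [-8. 13.]
-60 783 y [-33.  35.] inner 2.0 x [-8. 15.]
-52 244 y [-27.  26.] inner 0.0 x [-6. 14.]
-44 192 y [-12.  12.] inner 0.0 x [-10.  12.]
-36 150 y [-13.  14.] inner 0.0 x [ 7. 12.]
-28 137 y [-13.  14.] inner 0.0 x [ 7. 12.]
-20 97 y [-12.  13.] inner 0.0 x [ 7. 12.]
-12 14 y [-5.  7.] inner 0.0 x [11. 12.]
1 [534. -63.  46.] None
1 [659. -80. 223.] None
-1 [534. -63.  46.] [-2.78439451e-01  3.40141038e-01  1.77291794e+00 -4.44089210e-16
  1.02853367e+00 -1.40439451e-01]
-1 [659. -80. 223.] [-2.51604000e-01  3.91634571e-01  1.29878795e+00 -4.44089210e-16
  1.45117013e+00 -1.13604000e-01]
```

```bash
python3 - <<'E'
from h import *
R=Rdown(YAW-np.pi/2); b=11
s=sensors.read_state(); e=np.array(s['eef_pos']); 
ctrl.move_ptp(W(538,b,130),R); ctrl.gripper_to(28)
h=ctrl.move_l(W(538,b,46),vel=150,threshold=20); print('down',h,sensors.read_state()['eef_pos'][2])
if h: raise SystemExit
ctrl.gripper_to(5,force=70); s=sensors.read_state(); print(s['grip_width'],s['grasp_force'],np.array(s['force']).round(1),s['t'])
if s['grip_width']<8: raise SystemExit
f0=np.arctan2(20,216)
for th in (.1,.23,.36,.49,.62,.75,.88,1.0,1.06):
    p=W(754-217*np.cos(f0+th),b,50+217*np.sin(f0+th)-24)
    h=ctrl.move_l(p,vel=120,threshold=60); s=sensors.read_state(); print(th,h,np.array(s['force']).round(1),round(s['grip_width'],1))
    if h: break
print(s['t'],np.array(s['eef_pos'])@Xc,s['eef_pos'][2])
E
```

```text
down False 46.59810052128349
9.374862666710102 68.47758293151855 [-2.6  0.7  5.9] 22.4917
0.1 False [-1.1 -0.2  2.1] 9.2
0.23 False [-4.  -1.5  2.9] 9.2
0.36 False [-6.7 -0.7  4.8] 9.3
0.49 False [-9.1 -0.1  6. ] 9.4
0.62 False [-12.3  -0.1   9.9] 9.0
0.75 False [-13.8   1.4  15.2] 9.2
0.88 False [-13.1   2.1  19.5] 9.2
1.0 False [-7.7  1.7 17. ] 9.0
1.06 False [-14.7   1.6  17.9] 9.1
25.75 664.6792932542941 229.2930950756262
```

```bash
python3 - <<'E'
from h import *
f0=np.arctan2(20,216); b=11
for th in (1.10,1.13):
    p=W(754-217*np.cos(f0+th),b,50+217*np.sin(f0+th)-24)
    h=ctrl.move_l(p,vel=60,threshold=25); s=sensors.read_state(); e=np.array(s['eef_pos']); print(th,h,np.array(s['force']).round(1),(e@Xc).round(1),e[2].round(1))
    if h: break
ctrl.gripper_to(32); s=sensors.read_state(); e=np.array(s['eef_pos'])
ctrl.move_l(e+[0,0,70]-0*Xc,vel=200)
# look from the front, tool tilted forward
ctrl.move_ptp(W(480,40,300),Rdown(YAW)); shot('wrist','o1'); print(sensors.read_state()['t'])
I,D=shot('top','o_top'); I2,_=shot('side','o_side')
w=cv2.imread('pics/o1.png'); t=cv2.imread('pics/o_side.png')[150:270,180:340]
cv2.imwrite('pics/o.png',np.hstack([w,cv2.resize(t,(288,384))[:, :288]]))
E
```

```text
1.1 False [-30.8   3.1  18.6] 664.8 229.3
1.13 False [-43.2   4.8  20. ] 664.8 229.4
28.5833
```

View pics/o.png

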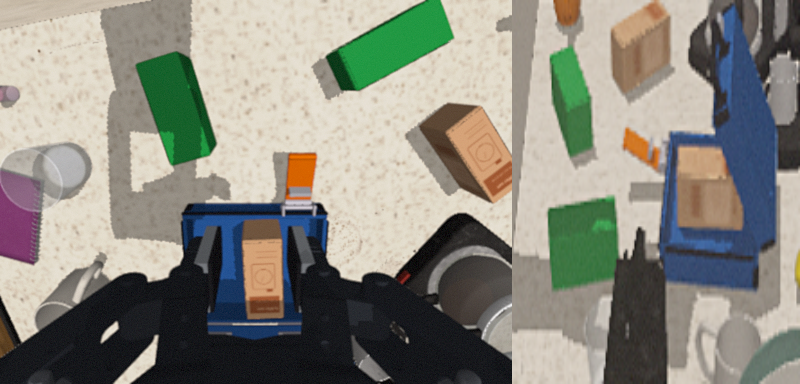

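The lid stands open at its stop, the latch is down at (300,180), and the brown carton lies in the case at (263,275). I'll measure the carton and check reach for a tilted grasp.

```bash
python3 - <<'E'
from h import *
I,D,c=load('o1')
m=mask(I,(4,40,50),(22,230,255)); w=np.zeros_like(m); w[210:330,232:292]=255; m&=w
b_,s,_=big(m); v,u=np.nonzero(b_); uv=np.c_[u,v]; P=withdepth(c,uv,D); L=np.c_[P@Xc,P@Yc,P[:,2]]
print(s,np.percentile(P[:,2],[2,25,50,75,98]))
k=abs(P[:,2]-np.percentile(P[:,2],60))<5; z=np.median(P[k,2]); Q=onplane(c,uv[k],z); r=cv2.minAreaRect(np.c_[Q@Xc,Q@Yc].astype(np.float32)); print('case-frame',z,r)
lid=mask(I,(105,100,30),(128,255,255))>0; v,u=np.nonzero(lid); P=withdepth(c,np.c_[u,v],D); L=np.c_[P@Xc,P@Yc,P[:,2]]
q=L[(L[:,2]>70)&(L[:,2]<300)]; print('lid pts',len(q), q[::max(1,len(q)//8)].round(0).tolist())
I,D=np.load('pics/o_top.npz')['I'],np.load('pics/o_top.npz')['D']; c=cam('top')
m=mask(I,(4,40,50),(22,230,255)); w=np.zeros_like(m); w[110:215,240:325]=255; m&=w; b_,s,_=big(m); v,u=np.nonzero(b_);P=withdepth(c,np.c_[u,v],D); k=abs(P[:,2]-77)<9; print('top',s,k.sum()); 
if k.sum()>20: Q=P[k]; print(np.median(Q[:,2]),cv2.minAreaRect(np.c_[Q@Xc,Q@Yc].astype(np.float32)))
m=mask(I,(105,100,30),(128,255,255)); w[:]=0; w[100:215,225:345]=255; v,u=np.nonzero(m&w); P=withdepth(c,np.c_[u,v],D); q=np.c_[P@Xc,P@Yc,P[:,2]]; q=q[q[:,2]>95]; 
for zz in range(100,260,20):
    g=q[abs(q[:,2]-zz)<6]; print(zz,len(g),np.percentile(g[:,0],[5,50,95]).round(0) if len(g) else '')
for tilt in(0,.35,.5):
    ct,st=np.cos(tilt),np.sin(tilt)
    for yaw,p in((YAW,W(655,43,56)),(.581,np.array([527,262.5,130]))):
        d=np.array([np.cos(yaw)*st,np.sin(yaw)*st,-ct]); y=np.array([-np.sin(yaw),np.cos(yaw),0]); R=np.c_[np.cross(y,d),y,d]
        print(tilt,yaw,ctrl.solve_ik(p-GR*d,R))
E
```

```text
[ 242  220   42   99 3772] [18.03006545 75.08942754 76.54812192 77.22402361 78.35838368]
case-frame 76.84421364345096 ((657.1985473632812, 52.641075134277344), (126.99201202392578, 52.680416107177734), 2.718479633331299)
lid pts 8 [[621.0, 79.0, 74.0], [622.0, 79.0, 74.0], [624.0, 79.0, 74.0], [626.0, 79.0, 72.0], [628.0, 79.0, 72.0], [630.0, 80.0, 71.0], [631.0, 79.0, 73.0], [633.0, 80.0, 72.0]]
top [269 145  20  19 296] 265
77.97492148430138 ((673.2130126953125, 50.908226013183594), (48.91432189941406, 50.91111373901367), 5.204870223999023)
100 56 [764. 766. 770.]
120 64 [752. 755. 758.]
140 73 [741. 744. 747.]
160 80 [729. 732. 736.]
180 79 [718. 721. 725.]
200 109 [667. 709. 713.]
220 536 [678. 689. 699.]
240 3 [659. 660. 661.]
0 -0.138 [-2.04145987e-01  5.77400765e-01  1.46483320e+00 -4.44089210e-16
  1.09935869e+00 -1.63694231e+00]
0 0.581 [ 3.15190193e-01  3.57523759e-01  1.61446168e+00 -4.44089210e-16
  1.16960722e+00 -1.83660613e+00]
0.35 -0.138 [-0.21642587  0.43080382  1.74329913  0.04631786  0.61898713 -1.68221862]
0.35 0.581 [ 0.25967079  0.18871833  1.87786131  0.15990032  0.74799624 -1.99152781]
0.5 -0.138 [-0.22269219  0.39648541  1.84907588  0.10445702  0.39949535 -1.74144623]
0.5 0.581 [ 0.23057279  0.13993115  1.98373035  0.31194686  0.56600625 -2.14694286]
```

```bash
cat >> h.py <<'E'
def cartop(f,z0,win):
    I,D,c=load(f); m=mask(I,(4,40,50),(22,230,255)); w=np.zeros_like(m); w[win[2]:win[3],win[0]:win[1]]=255
    b,s,_=big(m&w); v,u=np.nonzero(b); uv=np.c_[u,v]; P=withdepth(c,uv,D); k=abs(P[:,2]-z0)<6; z=np.median(P[k,2])
    r=cv2.minAreaRect(onplane(c,uv[k],z)[:,:2].astype(np.float32)); (x,y),(w_,h_),an=r
    if w_<h_: an-=90; w_,h_=h_,w_
    return np.array([x,y,z]),np.radians((an+90)%180-90),(w_,h_)
def Rtilt(yaw,t):
    ct,st=np.cos(t),np.sin(t); d=np.array([np.cos(yaw)*st,np.sin(yaw)*st,-ct]); y=np.array([-np.sin(yaw),np.cos(yaw),0]); return np.c_[np.cross(y,d),y,d]
E
python3 - <<'E'
from h import *
def at(c,yaw,z): return np.array([c[0]-177*np.cos(yaw),c[1]-177*np.sin(yaw),z])
yp=np.radians(33.3); ctrl.move_ptp(at((527,262.5),yp,294),Rdown(yp)); ctrl.gripper_to(85); shot('wrist','mp')
yi=np.radians(-5.2); ci=W(657.2,52.6,0); ctrl.move_ptp(at(ci,yi,300),Rdown(yi)); shot('wrist','mi')
for f,z0 in(('mp',71),('mi',77)):
    r=cartop(f,z0,(200,310,200,340)); print(f,r[0].round(1),np.degrees(r[1]).round(2),np.round(r[2],1))
for t in np.arange(0): pass
print(sensors.read_state()['t'])
E
```

```text
mp [526.5 262.1  70.8] 33.18 [126.6  52.7]
mi [658.4 -38.2  76.8] -5.5 [126.9  52.6]
31.0917
```

```bash
cat > g.py <<'E'
from h import *
T=.5; yi=np.radians(-5.4); yp=np.radians(33.2)
Ci=np.array([658.4,-38.2,76.8-35.5]); Cp=np.array([526.5,262.1,70.8+35.5+.3])
off=(-12,16.5)  # grasp rel. carton centre: along, up
def tcp(C,yaw,back=0):
    l=np.array([np.cos(yaw),np.sin(yaw),0]); R=Rtilt(yaw,T); g=C+off[0]*l+np.array([0,0,off[1]]); return g-(GR+back)*R[:,2],R
E
python3 - <<'E'
from g import *
p0,R=tcp(Ci,yi,110); p1,_=tcp(Ci,yi,0)
print(p0,p1); ctrl.move_ptp(p0,R); print(ctrl.move_l(p1,vel=150,threshold=20))
s=sensors.read_state(); print(np.array(s['force']).round(1),s['eef_pos'])
E
```

```text
[608.26942994 -33.46126594 128.00660495] [660.77219136 -38.4242381   31.47252314]
False
[-0.  -0.5  0.3] [661.51542546 -38.56195528  32.59546173]
```

```bash
python3 - <<'E'
from g import *
ctrl.gripper_to(40,force=45); s=sensors.read_state(); print(s['grip_width'],s['grasp_force'],np.array(s['force']).round(1))
if s['grip_width']<48: raise SystemExit
p=np.array(s['eef_pos']); l=np.array([np.cos(yi),np.sin(yi),0]); Z=np.array([0,0,1.])
print(ctrl.move_l(p+2*Z,vel=60), np.array(sensors.read_state()['force']).round(1))
for d in(-8*l+53*Z,-95*l+66*Z,-130*l+150*Z):
    print(ctrl.move_l(p+d,vel=130,threshold=25),np.array(sensors.read_state()['force']).round(1))
q,R=tcp(Cp+[0,0,25],yp); print(q); ctrl.move_ptp(q+[0,0,35],R); ctrl.move_l(q,vel=120); 
s=sensors.read_state(); print(s['grip_width'],s['eef_pos'],s['t']); shot('wrist','h1')
E
```

```text
52.7721448164196 48.779529333114624 [-3.8  0.8  8.2]
False [ 0.6  0.5 -1.9]
False [-0.7  0.7 -1.5]
False [ 0.9 -0.6 -1.1]
False [ 0.4  0.2 -1.7]
[528.49381369 263.40471512 121.77252314]
52.75035606632581 [528.67354422 262.54728031 121.57819534] 37.2917
```

View pics/h1.png

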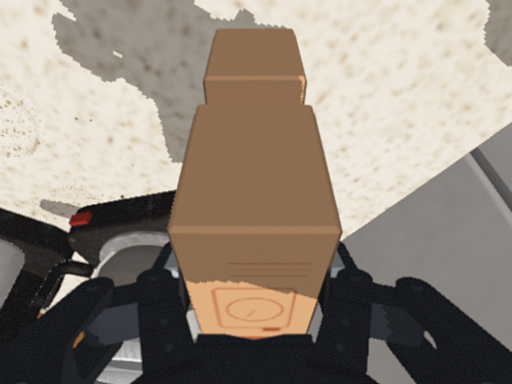

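Held carton: front top edge (170..341, 232) and bottom edge (198..315, 106). Pile carton: front top edge (205..305, 77). Next I'll compare their alignment numerically.

```bash
python3 - <<'E'
from g import *
I,D,c=load('h1'); l=np.array([np.cos(yp),np.sin(yp),0]); n=np.array([-np.sin(yp),np.cos(yp),0])
m=(mask(I,(3,50,40),(25,230,255))>0); m[:,:150]=0; m[:,360:]=0; v,u=np.nonzero(m); P=withdepth(c,np.c_[u,v],D); P0=np.array([526.5,262.1,0])
A=np.c_[(P-P0)@l,(P-P0)@n,P[:,2]]
front=A[:,0]<-50
def rep(name,k):
    q=A[k]; print(name,len(q),'a',np.percentile(q[:,0],[1,50,99]).round(1),'n',np.percentile(q[:,1],[.5,99.5]).round(1),'mid',np.percentile(q[:,1],[.5,99.5]).mean().round(2),'z',np.percentile(q[:,2],[1,99]).round(1))
vv=v
rep('held front',(vv>120)&(vv<220)); rep('held front low',(vv>108)&(vv<135)); rep('held front hi',(vv>195)&(vv<226)); rep('pile front',(vv>34)&(vv<72)); rep('pile top',(vv>81)&(vv<100))
# yaw of front faces: fit a vs n
for nm,a,b in(('held',125,220),('pile',34,72)):
    k=(vv>a)&(vv<b); q=A[k]; M=np.c_[q[:,1],q[:,2],np.ones(len(q))]; s=np.linalg.lstsq(M,q[:,0],rcond=None)[0]; print(nm,'slope n,z',s.round(4),'a at z mid', (s[1]*q[:,2].mean()+s[2]).round(2))
E
```

```text
held front 14611 a [-61.6 -60.5 -56.2] n [-27.  27.] mid 0.04 z [109.6 160.6]
held front low 3226 a [-61.5 -60.6 -56.4] n [-26.8  27. ] mid 0.06 z [ 99.6 118.8]
held front hi 5016 a [-61.6 -60.4 -55.8] n [-27.4  27. ] mid -0.17 z [150.5 163.1]
pile front 3348 a [-60.7 -59.9 -55.9] n [-26.8  27.2] mid 0.22 z [13.1 64. ]
pile top 1836 a [-57.4 -52.9 -46.6] n [-26.8  27.3] mid 0.21 z [63.3 72.3]
held slope n,z [ -0.052   -0.2941 -19.0619] a at z mid -60.27
pile slope n,z [ 1.30000e-03 -1.95000e-01 -5.21204e+01] a at z mid -60.23
```

```bash
python3 - <<'E'
from g import *
I,D,c=load('h1'); l=np.array([np.cos(yp),np.sin(yp),0]); n=np.array([-np.sin(yp),np.cos(yp),0]); P0=np.array([526.5,262.1,0])
def fit(u0,u1,v0,v1):
    v,u=np.mgrid[v0:v1,u0:u1]; P=withdepth(c,np.c_[u.ravel(),v.ravel()],D); A=np.c_[(P-P0)@l,(P-P0)@n,P[:,2]]; A=A[abs(A[:,0]-np.median(A[:,0]))<6]
    s=np.linalg.lstsq(np.c_[A[:,1],A[:,2]-A[:,2].mean(),np.ones(len(A))],A[:,0],rcond=None)[0]; r=A[:,0]-np.c_[A[:,1],A[:,2]-A[:,2].mean(),np.ones(len(A))]@s; print(s.round(4),r.std().round(2))
fit(205,305,125,215); fit(212,298,36,70)
E
```

```text
[ 2.50000e-03  2.30000e-03 -6.05171e+01] 0.42
[-1.50000e-03 -1.01000e-02 -5.99001e+01] 0.44
```

The cartons are aligned to within 0.6 mm and 0.3°. Lower and release.

```bash
python3 - <<'E'
from g import *
q,R=tcp(Cp,yp); q=q+.5*np.array([np.cos(yp),np.sin(yp),0])
ctrl.move_l(q+[0,0,6],vel=80); h=ctrl.move_l(q-[0,0,3],vel=20,threshold=5); s=sensors.read_state(); print(h,s['eef_pos'],q,np.array(s['force']).round(1))
ctrl.hold(.2); ctrl.gripper_to(70); ctrl.hold(.2)
e=np.array(s['eef_pos']); ctrl.move_l(e-100*R[:,2],vel=150)
ctrl.move_ptp(np.array([526.5-177*np.cos(yp),262.1-177*np.sin(yp),365]),Rdown(yp)); ctrl.gripper_to(85)
shot('wrist','f1'); shot('top','f_top'); shot('side','f_side'); print(sensors.read_state()['t'])
I,D,c=load('f1'); l=np.array([np.cos(yp),np.sin(yp),0]); n=np.array([-np.sin(yp),np.cos(yp),0]); P0=np.array([526.5,262.1,0])
m=mask(I,(3,50,40),(25,230,255))>0; m[:,:150]=0;m[:,360:]=0; v,u=np.nonzero(m); P=withdepth(c,np.c_[u,v],D); A=np.c_[(P-P0)@l,(P-P0)@n,P[:,2]]
for nm,k in(('top',abs(A[:,2]-142)<5),('upper front',(A[:,2]>85)&(A[:,2]<130)&(A[:,0]<-40)),('lower front',(A[:,2]>15)&(A[:,2]<60)&(A[:,0]<-40))):
    q=A[k]; print(nm,len(q),'a',np.percentile(q[:,0],[1,50,99]).round(1),'n',np.percentile(q[:,1],[1,99]).round(1),'z',np.median(q[:,2]).round(1))
try: print(cartop('f1',142,(150,360,100,384)))
except Exception as ex: print(ex)
a=cv2.imread('pics/f_top.png'); b=cv2.imread('pics/f1.png'); cv2.imwrite('pics/f.png',np.hstack([cv2.resize(a[80:300,80:420],(400,300)),cv2.resize(b,(400,300))]))
E
```

```text
True [530.0900813  263.88839889  98.11910636] [528.91219585 263.67849673  96.77252314] [1.6 0.4 2.7]
40.9667
top 3011 a [-58.8  -3.7  63.7] n [-24.6  25.8] z 142.2
upper front 519 a [-59.9 -59.1 -48.4] n [-26.1  26.1] z 110.2
lower front 392 a [-103.6  -60.3  -58.7] n [-24.9 169.8] z 40.1
(array([527.00695801, 262.73791504, 142.2348605 ]), np.float64(0.5808695222082348), (126.30535888671875, 52.48512268066406))
```

View pics/f.png

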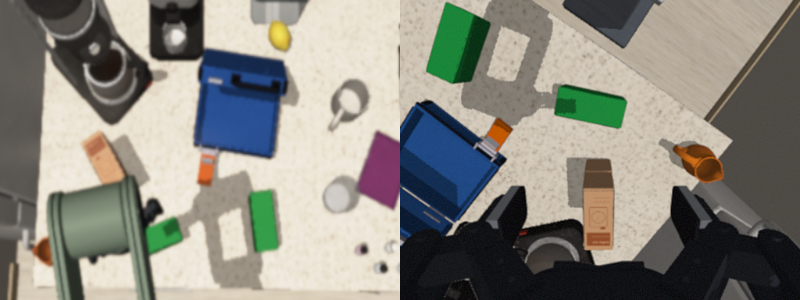

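The stack is square to within about 1 mm, the lid is open, the latch is down and the bystanders haven't moved. I'll hand in.

```bash
python3 -c "
from h import *
print(ctrl.finish_job())"
```

```text
the job is handed in; nothing more can be done
None
```

I've handed the job in at about 41 s: latch down, lid open at its stop, and the carton stacked about 1 mm and 0.1° from square; it took extra latch attempts because the fingertips sit 36 mm shorter than `tcp_to_tips` says, and the gripper once knocked the lever back up before the swing that worked.

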